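Set the dust-extraction fan to speed six and start it

TASK

With your fingertip, push the pointer handle of the fan controller's speed selector round, click by click, until it rests in the sixth of its seven notches, counting clockwise from the thinnest bar. Then press the start button (the tall flat-topped one, not the mushroom-headed stop) well down and let go. Push gently, without grasping anything, and leave everything else on the bench and on the controller where it lies.

Things in the scene. Friction and masses are not known exactly. Their poses are not given: they have to be found in the camera images.
- controller: fan controller: grey steel box fixed to the bench, 180 (x) by 260 (y) by 95 mm tall, flat level cover. Origin: centre of its underside on the bench; z up, x away from the operator (robot) side, y to the operator's left; the offsets below are in this frame. Place and yaw (up to 0.35 rad) vary. Two conduits reach 45 mm beyond its +x side, below 50 mm.
- selector_axis (a point): point on the selector's upright turning axis, level with the top of its handle, 30 mm above the cover; at x -12, y +58 mm of the controller. Black plastic selector: round skirt of 52 mm diameter up to 8 mm above the cover, and on it an upright bar across the axis, 12 mm thick, its top at 30 mm. Seven black bars on the cover mark the notches, thinnest = first, thickest = seventh.
- selector_nose (a point): top of the tip of the handle's nose, 45 mm from the axis: the selector points from the axis to here. The bar is 12 mm thick to 33 mm from the axis, 8 mm thick from there to the tip; the nose half has a white line on top; the tail, opposite, is 28 mm long.
- selector (a joint): angle in rad, clockwise from above: 0 = first notch (nose along the controller's +y), pi/2 = fourth (+x), pi = seventh (-y); stops 0.12 beyond. One click every 30 degrees. A sprung ball holds each notch; about 0.085 N m (2 to 3 N at the nose) takes it over the hump midway between notches, then it snaps on into the next by itself. It starts in one of the first four notches.
- start_top (a point): centre of the top of the start button: tall round push button, 28 mm diameter, its flat top 17 mm above the cover, in a steel bezel of 38 mm diameter and 5 mm height; right of the selector, at x +43 mm, y -78 mm of the controller (the one farther from the operator).
- start (a joint): start button travel in m: 0 = up, 0.006 = fully down. Springs back; 2 N to begin, 5 N fully down. It counts as pressed at 4 mm.
- stop_top (a point): centre of the top of the stop button: mushroom head of 40 mm diameter, top 26 mm above the cover; at x -46 mm, y -78 mm of the controller (the one nearer the operator).
- stop (a joint): stop button travel in m: 0 = up, 0.006 = fully down; same spring as start.
- nut: a big steel hex nut, 30 mm across flats, 16 mm tall, lying loose on the controller's cover near the robot-side edge. Origin: centre of its underside. A bystander.
- tin: closed tin, 72 mm diameter, 75 mm tall, standing left of the controller. Origin: centre of its underside. A bystander.
- tape: roll of tape lying flat, 100 mm outside, 25 mm tall, right of the controller. Origin: centre of its underside. A bystander.
- screwdriver: screwdriver, 200 mm long, 26 mm thick handle, lying across on the bench between the robot and the controller. Origin under its middle. A bystander.
- mug: white mug, 80 mm diameter, 95 mm tall, on the left of the bench. Origin: centre of its underside. A bystander.
- hammer: hammer lying on the right of the bench, head away from the robot, under 60 mm tall. A bystander. (Fixed round the edge of the bench and well clear of the work: a suction hood, 180 mm tall, along the back beyond x = 0.80; parts drawers, 200 mm tall, back right; a crate, 100 mm tall, far right; a vise, 185 mm tall, far left.)

How it is judged:
By the outcome, as a careful person would: the job done as asked, in the order asked, and still so for the second after the job is handed in, with the robot touching nothing.
It also fails if it takes over 48 s, if anything falls off the work surface, if the arm or the gripper's body presses on something with over 40 N, if the wrist force passes 120 N, or if a joint passes its speed limit or range.

ROBOT

A 6-joint arm with a two-finger parallel gripper is mounted at the origin on the work surface. World frame = base frame: x ahead of the robot, y to its left, z up, the work surface at z = 0. Lengths are in m, angles in rad, forces in N, time in s.
With the tool pointing down it reaches from about 0.4 to 0.925 m from the base axis. Payload 12.5 kg.
Tool frame: the origin (TCP) lies midway between the tips of the shut fingers; the grasp point (between the pads) lies 19 mm behind it; z points along the fingers, y is the direction in which the jaws open and shut (so a half turn about z gives the same grasp; the last joint's range is limited). The gripper opens to 95 mm and grips with 3 to 60 N. Pads are 20 mm wide; open, the fingers measure 119 mm over their backs; the gripper's body (75 mm by 180 mm) begins 59 mm behind the grasp point.
Start: joints at [-1.233, 0.491, 1.559, -0, 1.092, -0.106], TCP at [0.268, -0.564, 0.215] pointing down, gripper open.
Joint ranges: [-3.1, 3.1], [-0.84, 2.19], [0.05, 2.79], [-1.13, 4.28], [0.06, 2.93], [-2.69, 2.69]. Speed limits (rad/s): [2.22, 2.22, 2.79, 3.14, 3.14, 3.14].

INTERFACE

Orientations are given as a unit quaternion [x, y, z, w].
In Python, from workcell import telemetry, eyes, close_job gives the robot as it stands.
- The arm moves only by the shell command python3 -m creep 'ROWS'. ROWS is text: rows parted by semicolons, each of 7 numbers parted by spaces: the closure, from -1 (fully open) to 1 (shut), so that 0 is half open, then the shift along the tool's x, y, z in mm, then the turn, a rotation vector about the tool's x, y, z in degrees. A call has 1 to 8 rows; each row shifts and turns the commanded pose from where the row before left it, along the tool's axes as they then stand; what a row does not reach is not made up. A row lasts 1/12 s, in which the tool goes at most 41.7 mm and 7.16 degrees, less where a joint would pass 70% of its speed; a pose out of reach is approached as far as the arm can. A call is refused whole if a number of a shift passes 41.7 or a number of a turn 7.16, either way. A call with a gripper value outside its range is refused whole. The fingers move at their own pace and stop on an object; the grip force is fixed at half the most. Time passes only in rows, so rows that do not move let the fingers close. It gives the time, the measured TCP pose, the force and the opening at its end, in the units of the state.
- telemetry.read_state(): the state, without advancing time (a new reading comes with each control period).
- eyes.grab_frame(name): name is "scene" or "top" or "wrist"; returns a dict with "color" (420x560x3 uint8, red, green, blue), "camera_matrix" (3x3 intrinsics, pixels), "R" (3x3) and "t" (3): a world point X has camera coordinates R X + t. Camera axes: x right, y down, z forward; pixel columns grow to the right and rows downward; lengths in m; the calibration is good to about 2 mm. A picture is of the moment at which its call begins. There is no depth.
- close_job(): hands the job in, once; it reports no verdict.
The state is a dict: "time": time; "joint_positions": joint angles; "qd": joint speeds; "tau": joint torques, N m; "ee_pos": TCP position; "tool_rot": TCP orientation; "contact_force": force on the tool from outside, world axes, zero at the start; "wrist_torque": the same for the moment, N m; "opening": opening from 0.0 (shut) to 1.0 (fully open).
Only numpy, scipy, OpenCV 4.12 (cv2) and the standard library are available. Lean on these libraries where they do the work, as an engineer would, in place of code of your own. Each camera call takes 0.05 s, during which the arm holds its last target. There are 200 camera calls.

## Working session

There is one attempt and no reset: what is moved stays moved. The work goes in short steps, Python scripts to look and compute and a shell command to move; the robot and the scene stay as the last step left them, time stands still between calls to the robot, and variables do not carry over. Pictures are saved under pics/ and viewed, about 8 in all and at most 12, crops included, and the job is handed in when it is done.

```bash
mkdir -p pics; python3 - <<'E'
from workcell import telemetry, eyes
import cv2, numpy as np
s=telemetry.read_state(); print(s)
for n in ("top","scene"):
    f=eyes.grab_frame(n); np.savez(f"pics/{n}0.npz",**f)
    cv2.imwrite(f"pics/{n}0.png",f["color"][:,:,::-1]); print(n,f["camera_matrix"],f["R"],f["t"])
E
```

```text
{'time': 0.0, 'joint_positions': array([-1.23257347e+00,  4.91543815e-01,  1.55944879e+00, -2.45012830e-05,
        1.09170870e+00, -1.05592643e-01]), 'qd': array([-1.66114483e-04, -1.20775365e-03,  4.79742290e-04,  9.78583072e-04,
       -7.55659421e-04, -4.49746810e-05]), 'tau': array([ 2.49144083e-03, -6.12643290e+01, -2.58182037e+01,  6.93109981e-02,
        4.81639069e-02, -1.14990735e-04]), 'ee_pos': array([ 0.26830468, -0.56420648,  0.21407176]), 'tool_rot': array([ 9.75477952e-01,  2.20096475e-01, -7.51261834e-05, -5.49320309e-04]), 'contact_force': array([-0.95221086,  0.33113203,  0.43173763]), 'wrist_torque': array([ 0.01943906,  0.0149996 , -0.02254194]), 'opening': 1.0030033247733419}
top [[453.65351837   0.         284.99185651]
 [  0.         453.65351837 208.90151862]
 [  0.           0.           1.        ]] [[ 0.01253866 -0.9999182  -0.00252537]
 [-0.99491014 -0.01222325 -0.10002204]
 [ 0.09998299  0.00376666 -0.99498202]] [-0.06957285  0.50971201  1.38639956]
scene [[463.14557346   0.         283.84084185]
 [  0.         463.14557346 219.55450702]
 [  0.           0.           1.        ]] [[ 0.79672446  0.60433765  0.00247744]
 [ 0.51200932 -0.6728149  -0.53400989]
 [-0.32105543  0.42672722 -0.8454746 ]] [-0.3651724  -0.26021927  1.35654647]
```

View pics/top0.png

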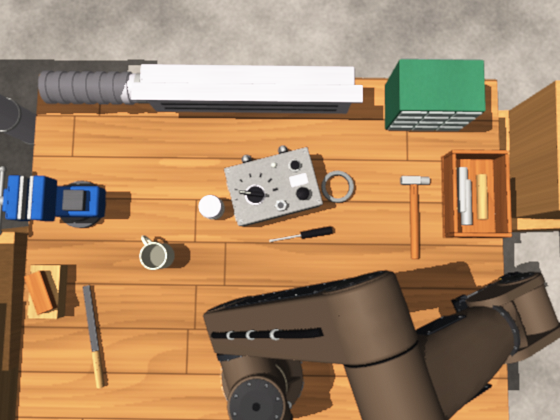

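```bash
python3 - <<'E'
import cv2
a=cv2.imread("pics/top0.png")[140:235,215:330]; b=cv2.imread("pics/scene0.png")
cv2.imwrite("pics/c1.png",cv2.resize(a,None,fx=6,fy=6,interpolation=cv2.INTER_CUBIC))
E
```

```text
(no output)
```

View pics/c1.png

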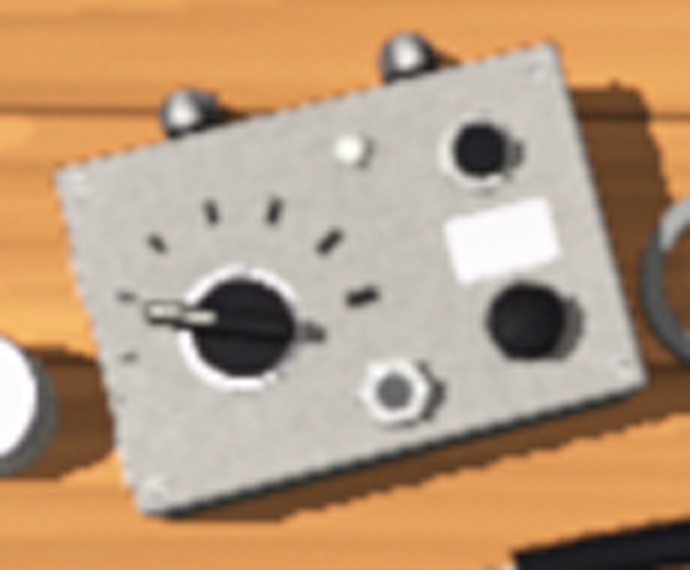

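```bash
cat > h.py <<'E'
import numpy as np, cv2
from scipy.spatial.transform import Rotation as Rn
def ray(f,uv,z):
    K,R,t=f["camera_matrix"],f["R"],f["t"]
    d=R.T@np.linalg.inv(K)@np.array([uv[0],uv[1],1.]); c=-R.T@t
    return c+d*(z-c[2])/d[2]
def proj(f,X):
    p=f["camera_matrix"]@(f["R"]@np.asarray(X)+f["t"]); return p[:2]/p[2]
def fit(local,world):
    l=np.array(local)[:,:2];w=np.array(world)[:,:2]
    lc,wc=l-l.mean(0),w-w.mean(0)
    a=np.arctan2((lc[:,0]*wc[:,1]-lc[:,1]*wc[:,0]).sum(),(lc*wc).sum())
    M=np.array([[np.cos(a),-np.sin(a)],[np.sin(a),np.cos(a)]])
    t=w.mean(0)-M@l.mean(0); return a,M,t,np.linalg.norm(l@M.T+t-w,axis=1)
E
python3 - <<'E'
from h import *
f=np.load("pics/top0.npz")
px=lambda u,v:(u/6+215-.4,v/6+140-.4)
pts=[((.09,.13),(57,172),.095),((.09,-.13),(550,42),.095),((-.09,-.13),(645,382),.095),((-.09,.13),(145,512),.095),((.043,-.078),(480,150),.112),((-.046,-.078),(525,321),.121)]
a,M,t,r=fit([p[0] for p in pts],[ray(f,px(*p[1]),p[2]) for p in pts]); print(a,t,r*1e3)
L=lambda uv,z:(M.T@(ray(f,px(*uv),z)[:2]-t))*1e3
print("nose",L((148,311),.125),"nut",L((397,390),.111))
for n,l,z in (("axis",(-.012,.058),.125),("start",(.043,-.078),.112),("stop",(-.046,-.078),.121)): print(n,M@l+t,z)
for b in [(128,357),(128,297),(157,243),(210,212),(275,210),(329,241),(362,297)]:
    d=L(b,.095)-[-12,58]; print(d,np.degrees(np.arctan2(d[0],d[1])))
E
```

```text
0.270350324520309 [ 0.57231688 -0.02633948] [3.31387851 3.10424877 2.83111681 4.43542536 1.115736   1.43778211]
nose [ 4.04689461 98.62455379] nut [-62.37647608  -8.35089031]
axis [0.54526275 0.02634898] 0.125
start [ 0.6345864  -0.09002234] 0.112
stop [ 0.54881911 -0.11379149] 0.121
[ 1.17916033 57.76520485] 1.1694155507751287
[30.20755088 50.44597218] 30.91359496252931
[52.76723789 29.91083918] 60.45348887337452
[61.14452232  0.61820873] 89.4207241623612
[ 53.86945489 -30.86278192] 119.80917297357566
[ 31.93698632 -52.88565783] 148.87274795566586
[  0.61209022 -61.62812946] 179.43095736430053
```

```bash
cat >> h.py <<'E'
def togo(X,yaw):
    "tool-frame mm to the world point, and turn about tool z (deg) to tool-x yaw"
    from workcell import telemetry
    s=telemetry.read_state(); T=Rn.from_quat(s["tool_rot"]).as_matrix()
    y=np.arctan2(T[1,0],T[0,0])
    print("t",s["time"],"pos",s["ee_pos"].round(4),"F",s["contact_force"].round(1),"open",round(s["opening"],2),"tilt",T[2].round(4))
    print("go mm",(T.T@(np.array(X)-s["ee_pos"])*1e3).round(1),"turn z deg",np.degrees((y-yaw+np.pi)%(2*np.pi)-np.pi).round(1))
A=.2704
def loc(x,y,a=A,t=(.5723,-.0263)):
    return np.array([t[0]+x*np.cos(a)-y*np.sin(a),t[1]+x*np.sin(a)+y*np.cos(a)])
def push(th,r=38,back=16,z=.109,**k):
    "tool point for pushing handle at angle th deg"
    c,s=np.cos(np.radians(th)),np.sin(np.radians(th))
    p=loc((-12+r*s-back*c)/1e3,(58+r*c+back*s)/1e3,**k)
    return np.array([*p,z]), k.get("a",A)-np.radians(th)+np.pi
E
python3 -c "
from h import *
togo([.50,.03,.27],push(30)[1]); print(push(30,back=26))"
```

```text
t 0.1 pos [ 0.2683 -0.5642  0.2141] F [-0.4  0.   0.1] open 1.0 tilt [ 1.e-04 -1.e-03 -1.e+00]
go mm [ 464.4 -437.2  -55.4] turn z deg -140.1
(array([0.52959131, 0.06968858, 0.109     ]), np.float64(2.8883938779914944))
```

```bash
python3 -m creep '1 29 -27 -7;1 29 -27 -7;1 29 -27 -7;1 29 -27 -7;1 29 -27 -7;1 29 -27 -7;1 29 -27 -7;1 29 -27 -7'; python3 -m creep '1 29 -27 0;1 29 -27 0;1 29 -27 0;1 29 -27 0;1 29 -27 0;1 29 -27 0;1 29 -27 0;1 29 -27 0' 2>&1 | tail -3
sed -i 's/$/ /' /dev/null; python3 -m creep '1 0 0 0 0 0 -7;1 0 0 0 0 0 -7'
```

```text
schema error: expected 7 numbers
time: 0.27
ee_pos: [0.2683, -0.5643, 0.2143]
tool_rot: [0.941, 0.34, -0.0, -0.0]
contact_force: [-0.4, -0.7, 1.0]
opening: 0.91schema error: expected 7 numbers
sed: couldn't edit /dev/null: not a regular file
```

```bash
python3 -c "
from h import *
togo([.50,.03,.27],push(30)[1])"
```

```text
t 0.2667 pos [ 0.2683 -0.5643  0.2143] F [-0.4 -0.7  1. ] open 0.91 tilt [ 2.e-04 -6.e-04 -1.e+00]
go mm [ 558.  -309.1  -55.4] turn z deg -125.8
```

```bash
python3 -m creep '1 35 -19 -7 0 0 0;1 35 -19 -7 0 0 0;1 35 -19 -7 0 0 0;1 35 -19 -7 0 0 0;1 35 -19 -7 0 0 0;1 35 -19 -7 0 0 0;1 35 -19 -7 0 0 0;1 35 -19 -7 0 0 0'; python3 -m creep '1 35 -19 0 0 0 0;1 35 -19 0 0 0 0;1 35 -19 0 0 0 0;1 35 -19 0 0 0 0;1 35 -19 0 0 0 0;1 35 -19 0 0 0 0;1 35 -19 0 0 0 0;1 35 -19 0 0 0 0'
python3 -m creep '1 0 0 0 0 0 -7;1 0 0 0 0 0 -7;1 0 0 0 0 0 -7;1 0 0 0 0 0 -7;1 0 0 0 0 0 -7;1 0 0 0 0 0 -7;1 0 0 0 0 0 -7;1 0 0 0 0 0 -7'
python3 -m creep '1 0 0 0 0 0 -7;1 0 0 0 0 0 -7;1 0 0 0 0 0 -7;1 0 0 0 0 0 -7;1 0 0 0 0 0 -7;1 0 0 0 0 0 -7;1 0 0 0 0 0 -7;1 0 0 0 0 0 -7'
python3 - <<'E'
from h import *
from workcell import eyes
togo([.50,.03,.27],push(30)[1])
f=eyes.grab_frame("wrist"); np.savez("pics/w1.npz",**f); cv2.imwrite("pics/w1.png",f["color"][:,:,::-1])
togo([.50,.03,.27],push(30)[1])
E
```

```text
time: 0.93
ee_pos: [0.3883, -0.2673, 0.2709]
tool_rot: [0.941, 0.337, -0.0, -0.0]
contact_force: [1.1, -0.2, -0.3]
opening: 0.36
time: 1.6
ee_pos: [0.5081, 0.0281, 0.2706]
tool_rot: [0.941, 0.337, -0.0, 0.0]
contact_force: [1.1, -0.3, -0.1]
opening: 0.002
time: 2.27
ee_pos: [0.5077, 0.0261, 0.2704]
tool_rot: [0.671, 0.742, -0.0, -0.0]
contact_force: [-0.0, 0.3, 0.6]
opening: 0.003
time: 2.93
ee_pos: [0.5077, 0.026, 0.2704]
tool_rot: [0.244, 0.97, -0.0, -0.0]
contact_force: [-0.3, 0.8, 0.3]
opening: 0.001
t 2.9333 pos [0.5077 0.026  0.2704] F [-0.3  0.8  0.3] open 0.0 tilt [ 5.e-04 -3.e-04 -1.e+00]
go mm [ 8.6 -0.2  0.4] turn z deg -13.7
t 2.9833 pos [0.5077 0.026  0.2704] F [ 0.2 -0.1 -0. ] open 0.01 tilt [ 4.e-04 -3.e-04 -1.e+00]
go mm [ 8.7 -0.1  0.4] turn z deg -13.2
```

View pics/w1.png

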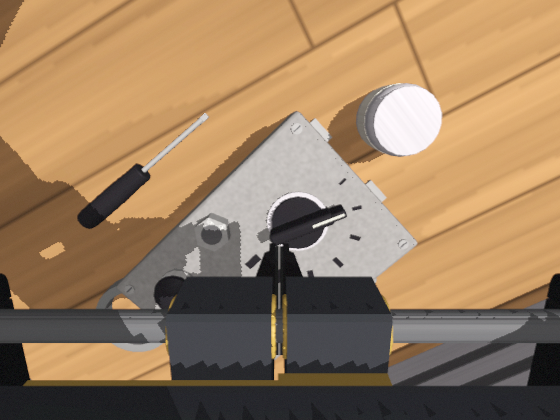

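```bash
python3 - <<'E'
from h import *
f=np.load("pics/w1.npz")
lo=[(-.09,.13),(.09,.13)]+[((-12+61*np.sin(q))/1e3,(58+61*np.cos(q))/1e3) for q in np.radians([0,30,60,90])]
uv=[(296,113),(416,242),(343,181),(356,208),(355,237),(337,262)]
a,M,t,r=fit(lo,[ray(f,p,.095) for p in uv]); print(a,t,r*1e3)
ax=loc(-.012,.058,a,t)
print("axis",ax,"was",loc(-.012,.058),"skirt",ray(f,(299,221),.097))
n=M.T@(ray(f,(345,212),.125)[:2]-ax)*1e3; print("nose",n,np.degrees(np.arctan2(n[0],n[1])))
print("nut",M.T@(ray(f,(212,232),.111)[:2]-t)); print("start",loc(.043,-.078,a,t),"was",loc(.043,-.078))
E
```

```text
0.27909287281109 [ 0.57346843 -0.02888987] [2.68239077 2.96019468 1.54934266 0.86766916 1.08334095 1.04828227]
axis [0.54595471 0.02356005] was [0.54524325 0.02638712] skirt [0.54582382 0.02708815 0.097     ]
nose [15.70291124 43.84633057] 19.70422983627317
nut [-0.06446174 -0.00250387]
start [ 0.63629231 -0.09202592] was [ 0.63457268 -0.08997977]
```

```bash
python3 -m creep '1 0 0 0 0 0 -6.7;1 0 0 0 0 0 -6.7;1 0 0 0 0 0 0'; python3 -c "
from h import *
togo(*push(30,back=30))"
```

```text
time: 3.23
ee_pos: [0.5078, 0.026, 0.2704]
tool_rot: [0.131, 0.991, -0.0, -0.0]
contact_force: [-0.2, -0.2, -0.1]
opening: 0.007
t 3.2333 pos [0.5078 0.026  0.2704] F [-0.2 -0.2 -0.1] open 0.01 tilt [ 4.e-04 -2.e-04 -1.e+00]
go mm [ -5.8  47.8 161.4] turn z deg -0.5
```

```bash
python3 -m creep '1 -3 24 0 0 0 0;1 -3 24 0 0 0 0;1 0 0 25 0 0 0;1 0 0 30 0 0 0;1 0 0 30 0 0 0;1 0 0 25 0 0 0;1 0 0 20 0 0 0;1 0 0 0 0 0 0'; python3 - <<'E'
from h import *
from workcell import eyes
togo(*push(30,back=30))
f=eyes.grab_frame("wrist"); np.savez("pics/w2.npz",**f); cv2.imwrite("pics/w2.png",f["color"][:,:,::-1])
E
```

```text
time: 3.9
ee_pos: [0.5245, 0.0708, 0.1372]
tool_rot: [0.135, 0.991, -0.0, -0.003]
contact_force: [-0.4, 0.4, 0.4]
opening: 0.004
t 3.9 pos [0.5245 0.0708 0.1372] F [-0.4  0.4  0.4] open 0.0 tilt [ 0.0057 -0.0017 -1.    ]
go mm [-1.3  0.3 28.2] turn z deg -1.0
```

View pics/w2.png

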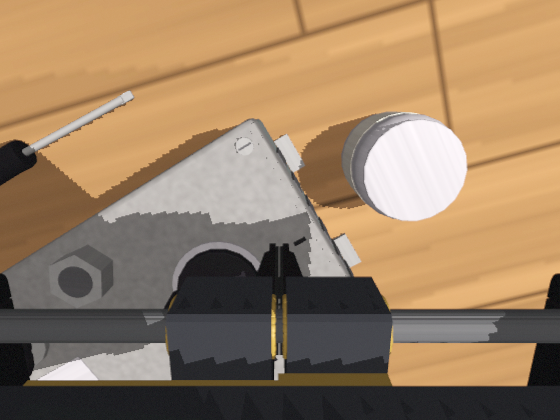

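```bash
python3 -m creep '1 0 0 14 0 0 0;1 0 0 14 0 0 0;1 0 0 0 0 0 0'; python3 -m creep '1 -3 0 0 0 0 0;1 -3 0 0 0 0 0;1 -3 0 0 0 0 0;1 -3 0 0 0 0 0;1 -3 0 0 0 0 0;1 0 0 0 0 0 0';python3 -c "
from h import *
togo(*push(30))"
```

```text
time: 4.2
ee_pos: [0.526, 0.0707, 0.1123]
tool_rot: [0.134, 0.991, -0.0, -0.0]
contact_force: [-0.5, -0.3, 0.3]
opening: 0.005
time: 4.7
ee_pos: [0.5403, 0.067, 0.1128]
tool_rot: [0.132, 0.991, 0.0, -0.001]
contact_force: [-4.1, 2.9, 4.0]
opening: 0.007
t 4.7 pos [0.5403 0.067  0.1128] F [-4.1  2.9  4. ] open 0.01 tilt [ 1.8e-03 -1.0e-04 -1.0e+00]
go mm [ 1.1 -0.1  3.8] turn z deg -0.7
```

```bash
python3 -m creep '1 -2 0.8 0 0 0 3;1 -2 0.8 0 0 0 3;1 -2 0.8 0 0 0 3;1 -2 0.8 0 0 0 3;1 -2 0.8 0 0 0 3;1 -2 0.8 0 0 0 3';python3 -c "
from h import *
togo(*push(48))"
```

```text
time: 5.2
ee_pos: [0.5539, 0.0667, 0.1129]
tool_rot: [0.287, 0.958, 0.0, 0.0]
contact_force: [-0.6, 0.8, -0.6]
opening: 0.003
t 5.2 pos [0.5539 0.0667 0.1129] F [-0.6  0.8 -0.6] open 0.0 tilt [-2.e-04  1.e-04 -1.e+00]
go mm [ 1.6 -0.7  3.9] turn z deg -0.8
```

```bash
python3 -m creep '1 -2 0.8 0 0 0 3;1 -2 0.8 0 0 0 3;1 -2 0.8 0 0 0 3;1 -2 0.8 0 0 0 3;1 -2 0.8 0 0 0 3;1 -2 0.8 0 0 0 3';python3 -m creep '1 -2 0.8 0 0 0 3;1 -2 0.8 0 0 0 3;1 -2 0.8 0 0 0 3;1 -2 0.8 0 0 0 3';python3 -c "
from h import *
togo(*push(78))"
```

```text
time: 5.7
ee_pos: [0.5651, 0.0631, 0.1127]
tool_rot: [0.433, 0.901, -0.0, -0.001]
contact_force: [-2.6, 4.0, 2.6]
opening: 0.003
time: 6.03
ee_pos: [0.5731, 0.0577, 0.1129]
tool_rot: [0.525, 0.851, 0.0, 0.0]
contact_force: [-0.7, 0.3, 0.6]
opening: 0.003
t 6.0333 pos [0.5731 0.0577 0.1129] F [-0.7  0.3  0.6] open 0.0 tilt [-0.  0. -1.]
go mm [ 1.1 -1.2  3.9] turn z deg -0.8
```

Third click likely done (fourth notch). Next click.

```bash
python3 -m creep '1 -2 0.8 0 0 0 3;1 -2 0.8 0 0 0 3;1 -2 0.8 0 0 0 3;1 -2 0.8 0 0 0 3;1 -2 0.8 0 0 0 3';python3 -m creep '1 -2 0.7 0 0 0 3;1 -2 0.7 0 0 0 3;1 -2 0.7 0 0 0 3;1 -2 0.7 0 0 0 3;1 -2 0.7 0 0 0 3';python3 - <<'E'
from h import *
from workcell import eyes
togo(*push(108))
f=eyes.grab_frame("top"); np.savez("pics/t2.npz",**f)
a=f["color"][140:235,215:330,::-1]; b=eyes.grab_frame("scene")["color"][...,::-1]
cv2.imwrite("pics/t2.png",cv2.resize(a,None,fx=5,fy=5,interpolation=cv2.INTER_CUBIC)); cv2.imwrite("pics/s2.png",b)
E
```

```text
time: 6.45
ee_pos: [0.58, 0.0506, 0.1128]
tool_rot: [0.632, 0.775, 0.0, -0.001]
contact_force: [-3.0, 9.4, 0.6]
opening: 0.008
time: 6.87
ee_pos: [0.5853, 0.0402, 0.1129]
tool_rot: [0.727, 0.686, 0.0, 0.0]
contact_force: [0.8, 0.8, 0.1]
opening: 0.007
t 6.8667 pos [0.5853 0.0402 0.1129] F [0.8 0.8 0.1] open 0.01 tilt [ 1.e-04  1.e-03 -1.e+00]
go mm [ 0.4 -1.4  3.9] turn z deg -0.8
```

View pics/s2.png

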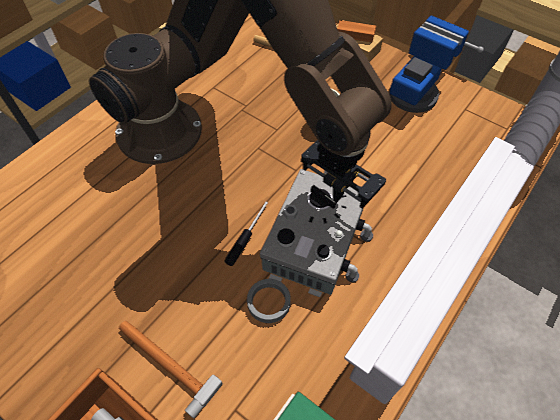

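```bash
python3 -m creep '1 -2 0.6 0 0 0 3;1 -2 0.6 0 0 0 3;1 -2 0.6 0 0 0 3;1 -2 0.6 0 0 0 3;1 -2 0.6 0 0 0 3;1 -2 0.6 0 0 0 3';python3 -m creep '1 -1.5 0.5 0 0 0 2;1 -1.5 0.5 0 0 0 2;1 -1.5 0.5 0 0 0 2;1 0 0 0 0 0 0';python3 - <<'E'
from h import *
togo(*push(132))
E
```

```text
time: 7.47
ee_pos: [0.5866, 0.0281, 0.1129]
tool_rot: [0.825, 0.565, 0.001, 0.0]
contact_force: [2.1, 3.4, 0.3]
opening: 0.003
time: 7.8
ee_pos: [0.5859, 0.023, 0.1128]
tool_rot: [0.853, 0.521, 0.0, 0.0]
contact_force: [-0.2, 0.3, -0.3]
opening: 0.003
t 7.8 pos [0.5859 0.023  0.1128] F [-0.2  0.3 -0.3] open 0.0 tilt [ 2.e-04  7.e-04 -1.e+00]
go mm [0.9 0.1 3.8] turn z deg -0.7
```

```bash
python3 -m creep '1 5 0 0 0 0 0;1 5 0 0 0 0 0;1 0 0 -25 0 0 0;1 0 0 -35 0 0 0;1 0 0 -35 0 0 0;1 0 0 -35 0 0 0;1 0 0 0 0 0 0';python3 - <<'E'
from h import *
togo([.6355,-.091,.16],A+np.pi/2)
togo([.6355,-.091,.16],A-np.pi/2)
from workcell import eyes
for n in("wrist","top"):
    f=eyes.grab_frame(n); np.savez(f"pics/{n}3.npz",**f); cv2.imwrite(f"pics/{n}3.png",f["color"][:,:,::-1])
E
```

```text
time: 8.38
ee_pos: [0.5923, 0.0325, 0.2493]
tool_rot: [0.853, 0.522, 0.004, 0.003]
contact_force: [-0.4, -0.2, 0.5]
opening: 0.006
t 8.3833 pos [0.5923 0.0325 0.2493] F [-0.4 -0.2  0.5] open 0.01 tilt [ 0.0039  0.0089 -1.    ]
go mm [-90.7  93.8  89.8] turn z deg -42.6
t 8.3833 pos [0.5923 0.0325 0.2493] F [-0.4 -0.2  0.5] open 0.01 tilt [ 0.0039  0.0089 -1.    ]
go mm [-90.7  93.8  89.8] turn z deg 137.4
```

View pics/wrist3.png

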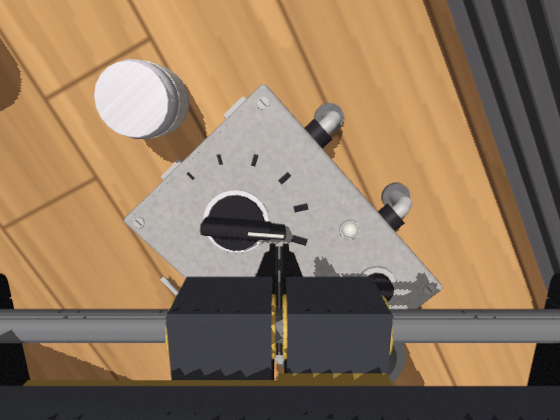

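```bash
python3 - <<'E'
from h import *
f=np.load("pics/wrist3.npz")
lo=[(.09,.13),(.09,-.13),(-.09,.13)]+[((-12+61*np.sin(q))/1e3,(58+61*np.cos(q))/1e3) for q in np.radians([0,30,60,90,120,150])]
uv=[(264,85),(441,288),(125,220),(191,176),(220,160),(254,160),(285,178),(301,208),(299,240)]
a,M,t,r=fit(lo,[ray(f,p,.095) for p in uv]); print(a,t,r*1e3)
ax=loc(-.012,.058,a,t); n=M.T@(ray(f,(285,235),.125)[:2]-ax)*1e3
print("axis",ax,"nose",n,np.degrees(np.arctan2(n[0],n[1])),"start",loc(.043,-.078,a,t))
togo([.6355,-.091,.16],A+np.pi/2)
E
```

```text
0.26710539523427296 [ 0.57199313 -0.02850358] [1.50889765 4.58581364 4.24044742 2.56128375 1.91624547 1.31930634
 0.55658199 0.51014105 0.82138947]
axis [0.54511011 0.0242724 ] nose [ 31.41611141 -30.96381172] 134.58457131385873 start [ 0.63405567 -0.09238817]
t 8.4833 pos [0.5905 0.0324 0.2438] F [ 0.2 -0.2 -0.5] open 0.01 tilt [ 9.0e-04  2.3e-03 -1.0e+00]
go mm [-89.5  96.1  83.9] turn z deg -42.6
```

```bash
python3 - <<'E'
from h import *
def d(n,A_,B_):
    f=np.load(n); v=(ray(f,B_,.125)-ray(f,A_,.125))[:2]; 
    th=A-np.arctan2(v[1],v[0])+np.pi/2; print(n,np.linalg.norm(v)*1e3,np.degrees(th))
d("pics/w1.npz",(262,237),(345,211))
d("pics/wrist3.npz",(205,227),(288,236))
a=cv2.imread("pics/wrist3.png")[140:300,150:350]; b=cv2.imread("pics/top3.png")[140:235,215:330]
cv2.imwrite("pics/c3.png",np.hstack([cv2.resize(a,(500,400),interpolation=2),cv2.resize(b,(300,400),interpolation=2)]))
E
```

```text
pics/w1.npz 78.30427202138625 25.360531473934252
pics/wrist3.npz 70.38646733899583 139.32993928893572
```

View pics/c3.png

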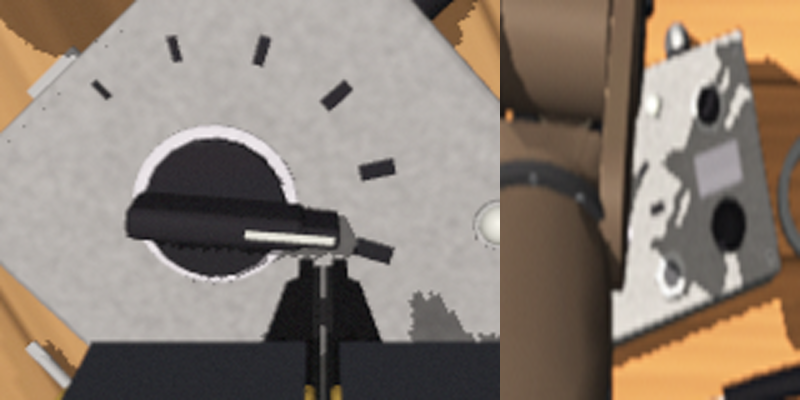

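```bash
python3 -m creep '1 -25 0 0 0 0 0;1 -25 0 0 0 0 0;1 -25 0 0 0 0 0;1 0 0 0 0 0 0;1 0 0 0 0 0 0';python3 - <<'E'
from h import *
from workcell import eyes
f=eyes.grab_frame("wrist"); np.savez("pics/w4.npz",**f)
ax=loc(-.012,.058); p=proj(f,[*ax,.11]).astype(int); print(p)
x,y=max(p[0]-80,0),max(p[1]-80,0)
print(x,y); c=f["color"][y:y+150,x:x+160,::-1]
cv2.imwrite("pics/w4c.png",cv2.resize(c,None,fx=4,fy=4,interpolation=2))
def d(n,A_,B_):
    f=np.load(n); v=(ray(f,B_,.125)-ray(f,A_,.125))[:2]; print(n,np.degrees(A-np.arctan2(v[1],v[0])+np.pi/2))
d("pics/wrist3.npz",(248,234.4),(284.8,236.4)); d("pics/top0.npz",(250.4,192.9),(238.8,191.6))
E
```

```text
time: 8.9
ee_pos: [0.5553, -0.0352, 0.2415]
tool_rot: [0.854, 0.521, -0.001, -0.001]
contact_force: [-0.5, 0.6, -0.6]
opening: 0.005
[233 137]
153 57
pics/wrist3.npz 136.07196398619215
pics/top0.npz 21.236078387134256
```

View pics/w4c.png

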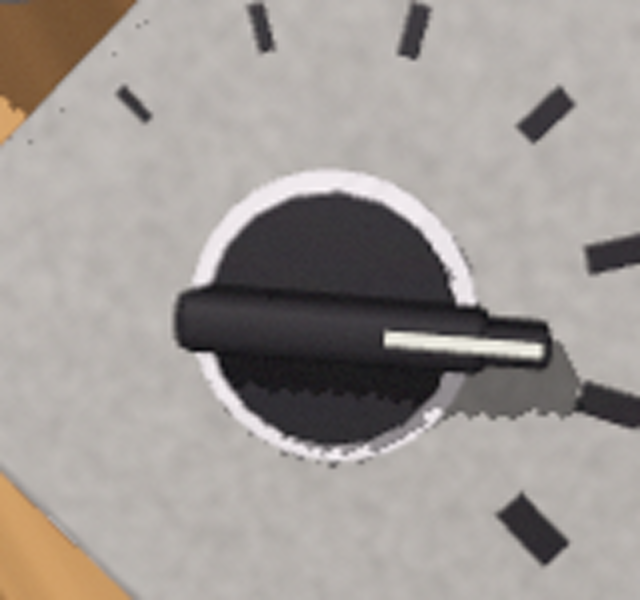

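```bash
cat >> h.py <<'E'
def line(n,box,thr=170):
    f=np.load(n) if isinstance(n,str) else n
    x,y,w,h=box; g=f["color"][y:y+h,x:x+w].min(2)
    k,lab,st,_=cv2.connectedComponentsWithStats((g>thr).astype(np.uint8))
    for i in range(1,k):
        if st[i,4]<25: continue
        P=np.argwhere(lab==i)[:,::-1]+[x,y]; W=np.array([ray(f,p,.125)[:2] for p in P])*1e3
        c=W.mean(0); S,V=np.linalg.eigh(np.cov((W-c).T)); v=V[:,1]
        print(st[i],"c",(c/1e3).round(4),"len/thick",np.sqrt(12*S[::-1]).round(1),"th",round(np.degrees(A-np.arctan2(v[1],v[0])+np.pi/2)%180,1))
E
python3 - <<'E'
from h import *
line("pics/w1.npz",(308,200,45,32)); print(); line("pics/w4.npz",(240,130,60,25)); print(); line("pics/wrist3.npz",(240,225,50,20))
E
```

```text
[  4   0  41  32 596] c [0.5492 0.0639] len/thick [39.4 28.8] th 101.9
[ 5 14 32 14 91] c [0.549  0.0537] len/thick [30.6  2.5] th 21.3

[ 27   0  33  22 248] c [0.5857 0.0085] len/thick [25.4 10.1] th 154.0
[  9  10  39   6 121] c [0.5689 0.0111] len/thick [29.8  2.4] th 137.3

[ 8  8 35  5 89] c [0.5689 0.0106] len/thick [29.4  2.3] th 137.3
```

```bash
python3 - <<'E'
from h import *
P,y=push(132,back=29,z=.20); togo(P,y)
E
```

```text
t 8.95 pos [ 0.5557 -0.0346  0.2416] F [ 1.  -0.4 -0.7] open 0.01 tilt [-4.0e-04 -1.5e-03 -1.0e+00]
go mm [79.   0.5 41.6] turn z deg -0.7
```

```bash
python3 -m creep '1 20 0 0 0 0 0;1 20 0 0 0 0 0;1 20 0 0 0 0 0;1 19 0 0 0 0 0;1 0 0 30 0 0 0;1 0 0 30 0 0 0;1 0 0 30 0 0 0;1 0 0 20 0 0 0'; python3 -m creep '1 0 0 18 0 0 0;1 0 0 0 0 0 0;1 0 0 0 0 0 0'
python3 -c "
from h import *
togo(*push(132))"
python3 -m creep '1 -4 0 0 0 0 0;1 -4 0 0 0 0 0;1 0 0 0 0 0 0;1 0 0 0 0 0 0'
for i in 1; do python3 -m creep '1 -1 0 0 0 0 0;1 -1 0 0 0 0 0;1 0 0 0 0 0 0'; done; python3 -c "
from h import *
togo(*push(132))"
```

```text
time: 9.62
ee_pos: [0.5911, 0.037, 0.1293]
tool_rot: [0.853, 0.522, -0.001, -0.001]
contact_force: [0.0, 0.0, 0.3]
opening: 0.006
time: 9.87
ee_pos: [0.5918, 0.0364, 0.1137]
tool_rot: [0.853, 0.522, -0.001, -0.001]
contact_force: [-0.1, -1.0, -0.3]
opening: 0.005
t 9.8667 pos [0.5918 0.0364 0.1137] F [-0.1 -1.  -0.3] open 0.0 tilt [-9.0e-04 -2.1e-03 -1.0e+00]
go mm [-13.7   1.    4.7] turn z deg -0.6
time: 10.2
ee_pos: [0.5885, 0.0281, 0.1156]
tool_rot: [0.854, 0.521, 0.001, 0.0]
contact_force: [-0.0, -0.5, 0.6]
opening: 0.003
time: 10.45
ee_pos: [0.5874, 0.0265, 0.1148]
tool_rot: [0.853, 0.521, 0.0, 0.0]
contact_force: [-0.7, 0.8, 1.2]
opening: 0.005
t 10.45 pos [0.5874 0.0265 0.1148] F [-0.7  0.8  1.2] open 0.01 tilt [-0.e+00  3.e-04 -1.e+00]
go mm [-2.9  0.4  5.8] turn z deg -0.7
```

```bash
for r in 1; do python3 -m creep '1 -1 0 0 0 0 0;1 -1 0 0 0 0 0;1 -1 0 0 0 0 0;1 0 0 0 0 0 0'|sed -n '2p;4p'; python3 -m creep '1 -1 0 0 0 0 0;1 0 0 0 0 0 0'|sed -n '2p;4p'; python3 -m creep '1 -1 0 0 0 0 0;1 0 0 0 0 0 0'|sed -n '2p;4p';done
```

```text
ee_pos: [0.5859, 0.0238, 0.1146]
contact_force: [-0.1, 1.0, 0.3]
ee_pos: [0.5855, 0.023, 0.1146]
contact_force: [0.5, -0.6, 0.0]
ee_pos: [0.5851, 0.0221, 0.1146]
contact_force: [-0.2, 0.5, -0.5]
```

```bash
python3 -m creep '1 -1 0 0 0 0 0;1 0 0 0 0 0 0'|sed -n '2p;4p'; python3 -m creep '1 -1 0 0 0 0 0;1 0 0 0 0 0 0'|sed -n '2p;4p'; python3 -m creep '1 -1 0 0 0 0 0;1 0 0 0 0 0 0'|sed -n '2p;4p'; python3 -c "
from h import *
togo(*push(132))"
```

```text
ee_pos: [0.5846, 0.0212, 0.1146]
contact_force: [-0.3, 1.3, -0.9]
ee_pos: [0.5841, 0.0203, 0.1146]
contact_force: [0.3, 0.7, 0.3]
ee_pos: [0.5837, 0.0194, 0.1146]
contact_force: [0.8, -1.1, -0.1]
t 11.6167 pos [0.5837 0.0194 0.1146] F [ 0.8 -1.1 -0.1] open 0.0 tilt [-2.e-04 -0.e+00 -1.e+00]
go mm [5.1 0.5 5.6] turn z deg -0.7
```

```bash
python3 -m creep '1 -1 0 0 0 0 0;1 0 0 0 0 0 0;1 0 0 0 0 0 0'|sed -n '2p;4p'; python3 -m creep '1 -1 0 0 0 0 0;1 0 0 0 0 0 0;1 0 0 0 0 0 0'|sed -n '2p;4p'; python3 - <<'E'
from h import *
from workcell import eyes
f=eyes.grab_frame("wrist"); cv2.imwrite("pics/w5.png",f["color"][:,:,::-1]); np.savez("pics/w5.npz",**f)
print(proj(f,[.5689,.011,.125])); g=eyes.grab_frame("scene"); p=proj(g,[.5689,.011,.125]).astype(int); print(p)
a=f["color"][100:300,130:370,::-1]; b=g["color"][p[1]-50:p[1]+50,p[0]-50:p[0]+50,::-1]
cv2.imwrite("pics/c5.png",np.hstack([cv2.resize(a,(400,400),interpolation=2),cv2.resize(b,(400,400),interpolation=2)]))
togo(*push(132))
E
```

```text
ee_pos: [0.5833, 0.0186, 0.1146]
contact_force: [-0.3, -0.1, 0.2]
ee_pos: [0.5828, 0.0177, 0.1146]
contact_force: [0.1, -0.2, 0.1]
[260.82748631 295.03574616]
[324 200]
t 12.2167 pos [0.5828 0.0178 0.1146] F [0.2 0.  0.4] open 0.01 tilt [-1.e-04  0.e+00 -1.e+00]
go mm [7.  0.4 5.6] turn z deg -0.7
```

View pics/c5.png

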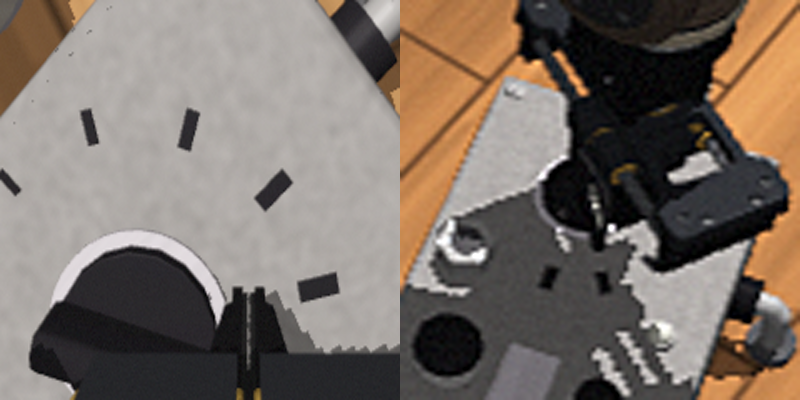

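```bash
python3 -m creep '1 4 0 0 0 0 0;1 8 0 0 0 0 0;1 0 0 -30 0 0 0;1 0 0 -35 0 0 0;1 0 0 -35 0 0 0;1 0 0 -20 0 0 0'|sed -n 2p;  python3 -m creep '1 -25 0 0 0 0 0;1 -25 0 0 0 0 0;1 -25 0 0 0 0 0;1 0 0 0 0 0 0;1 0 0 0 0 0 0';python3 - <<'E'
from h import *
from workcell import eyes
f=eyes.grab_frame("wrist"); np.savez("pics/w6.npz",**f)
ax=loc(-.012,.058); p=proj(f,[*ax,.11]).astype(int); print(p)
x,y=max(p[0]-80,0),max(p[1]-80,0); print(x,y)
c=f["color"][y:y+150,x:x+160,::-1]; cv2.imwrite("pics/w6c.png",cv2.resize(c,None,fx=4,fy=4,interpolation=2))
line(f,(p[0],p[1]-20,75,60))
togo([.635,-.0915,.16],A)
E
```

```text
ee_pos: [0.5893, 0.0291, 0.2383]
time: 13.13
ee_pos: [0.5541, -0.0386, 0.2349]
tool_rot: [0.854, 0.521, 0.0, 0.0]
contact_force: [0.3, 0.5, 0.0]
opening: 0.003
[231 133]
151 53
[  28    0   47   43 1191] c [0.5849 0.0106] len/thick [33.  20.8] th 167.9
[ 16  27  38  15 134] c [0.5651 0.0061] len/thick [30.1  2.5] th 150.3
[  0  46  75  14 421] c [ 0.5597 -0.0087] len/thick [54.   8.7] th 130.3
t 13.1833 pos [ 0.5544 -0.038   0.2348] F [-0.7  0.3 -0.1] open 0.01 tilt [ 3.e-04  5.e-04 -1.e+00]
go mm [-10.7  96.1  74.9] turn z deg 47.3
```

View pics/w6c.png

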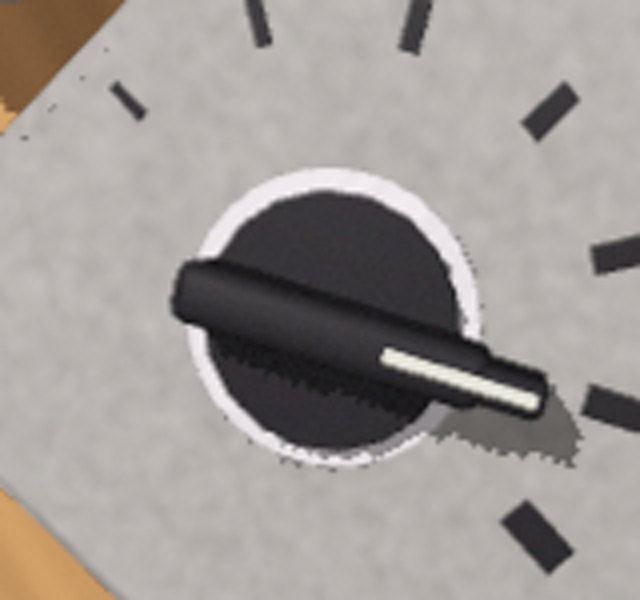

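```bash
python3 -m creep '1 -2 20 0 0 0 0;1 -2 20 0 0 0 0;1 -2 20 0 0 0 0;1 -2 20 0 0 0 0;1 -3 16 0 0 0 0;1 0 0 20 0 0 0;1 0 0 0 0 0 0';python3 - <<'E'
from h import *
from workcell import eyes
togo([.635,-.0912,.116],A)
f=eyes.grab_frame("top"); np.savez("pics/t7.npz",**f)
a=f["color"][140:235,215:330,::-1]
cv2.imwrite("pics/t7.png",cv2.resize(a,None,fx=5,fy=5,interpolation=2))
E
```

```text
time: 13.77
ee_pos: [0.6343, -0.0909, 0.2113]
tool_rot: [0.853, 0.521, -0.002, -0.002]
contact_force: [-0.5, 0.2, -1.2]
opening: 0.007
t 13.7667 pos [ 0.6343 -0.0909  0.2113] F [-0.5  0.2 -1.2] open 0.01 tilt [-9.0e-04 -4.3e-03 -1.0e+00]
go mm [ 0.1  1.1 95.3] turn z deg 47.4
```

```bash
python3 -m creep '1 0 0 25 0 0 0;1 0 0 25 0 0 0;1 0 0 25 0 0 0;1 0 0 17 0 0 0;1 0 0 0 0 0 0;1 0 0 0 0 0 0'; python3 -m creep '1 0 0 2 0 0 0;1 0 0 2 0 0 0;1 0 0 2 0 0 0;1 0 0 0 0 0 0'|sed -n '2p;4p'; python3 -m creep '1 0 0 1 0 0 0;1 0 0 1 0 0 0;1 0 0 0 0 0 0'|sed -n '2p;4p'; python3 -m creep '1 0 0 1 0 0 0;1 0 0 0 0 0 0'|sed -n '2p;4p'
```

```text
time: 14.32
ee_pos: [0.6346, -0.0912, 0.1231]
tool_rot: [0.853, 0.522, -0.0, -0.0]
contact_force: [0.6, -0.2, 2.0]
opening: 0.001
ee_pos: [0.6345, -0.0919, 0.1171]
contact_force: [0.1, -0.9, -0.7]
ee_pos: [0.6344, -0.0919, 0.1146]
contact_force: [-0.4, -0.3, 0.3]
ee_pos: [0.6344, -0.0919, 0.1135]
contact_force: [-1.0, 0.3, 0.2]
```

```bash
for i in 1; do python3 -m creep '1 0 0 1.5 0 0 0;1 0 0 1.5 0 0 0;1 0 0 0 0 0 0'|sed -n '2p;4p'; python3 -m creep '1 0 0 1.5 0 0 0;1 0 0 1 0 0 0;1 0 0 0 0 0 0'|sed -n '2p;4p'; python3 -m creep '1 0 0 1 0 0 0;1 0 0 1 0 0 0;1 0 0 0 0 0 0;1 0 0 0 0 0 0'|sed -n '2p;4p';done
```

```text
ee_pos: [0.6346, -0.092, 0.1106]
contact_force: [0.3, -0.1, 2.1]
ee_pos: [0.6346, -0.092, 0.1081]
contact_force: [1.0, 0.3, 4.3]
ee_pos: [0.6345, -0.092, 0.1063]
contact_force: [-0.4, -0.6, 5.1]
```

```bash
python3 -m creep '1 0 0 0.7 0 0 0;1 0 0 0 0 0 0;1 0 0 0 0 0 0'|sed -n '2p;4p'; python3 -m creep '1 0 0 -3 0 0 0;1 0 0 -6 0 0 0;1 0 0 -20 0 0 0;1 0 0 -35 0 0 0;1 0 0 -35 0 0 0;1 0 0 -30 0 0 0;1 0 0 0 0 0 0';python3 - <<'E'
from h import *
togo([.5544,-.038,.235],A)
E
```

```text
ee_pos: [0.6346, -0.092, 0.1063]
contact_force: [-2.7, 0.9, 10.2]
time: 16.73
ee_pos: [0.6361, -0.0922, 0.2406]
tool_rot: [0.853, 0.521, 0.003, 0.003]
contact_force: [1.2, -0.9, 0.5]
opening: 0.002
t 16.7333 pos [ 0.6361 -0.0922  0.2406] F [ 1.2 -0.9  0.5] open 0.0 tilt [ 0.0019  0.0083 -1.    ]
go mm [ 10.9 -97.5   4.8] turn z deg 47.3
```

Bottomed (10 N at a stop) and released. Now a final look from the same viewpoint as before.

```bash
python3 -m creep '1 2 -20 0 0 0 0;1 2 -20 0 0 0 0;1 2 -20 0 0 0 0;1 2 -20 0 0 0 0;1 2 -17 0 0 0 0;1 0 0 0 0 0 0;1 0 0 0 0 0 0'|sed -n 2p;python3 - <<'E'
from h import *
from workcell import eyes
f=eyes.grab_frame("wrist"); p=proj(f,[*loc(-.012,.058),.11]).astype(int)
line(f,(p[0],p[1]-20,75,60)); np.savez("pics/w8.npz",**f); cv2.imwrite("pics/w8.png",f["color"][:,:,::-1])
E
```

```text
ee_pos: [0.5526, -0.0385, 0.2345]
[  28    0   47   43 1206] c [0.5848 0.0106] len/thick [32.9 21. ] th 167.6
[ 16  28  38  14 133] c [0.5653 0.0059] len/thick [29.9  2.5] th 150.2
[  0  46  75  14 406] c [ 0.5597 -0.0086] len/thick [54.5  8.4] th 130.0
```

View pics/w8.png

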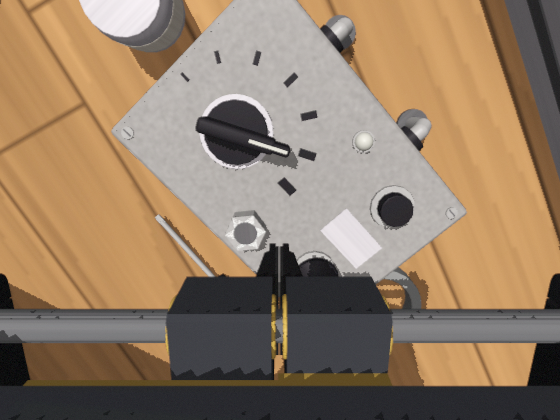

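```bash
python3 -c "
from workcell import close_job
print(close_job())"
```

```text
the job is handed in; nothing more can be done
None
```

The selector handle is in the sixth notch and the start button was pressed fully down and released, in that order. The job was handed in at about 17.5 s, and no verdict came back.

- **Selector:** I pushed the nose round from the second notch with the shut fingertip, four clicks. After the fourth it stopped short, at about 137° instead of 150°. I pushed it on gently, feeling no more than about 1 N. It then measured 150.3° and lined up with the sixth bar. It still read 150.2° after the button press.
- **Start button:** the force rose from 2 N to 5 N over about 5.7 mm of travel. It then reached 10 N against the end stop before I let go. The last picture shows the button standing free.
- **Surroundings:** the last picture shows the nut on the cover and the stop button apparently untouched. The tin, tape and screwdriver are only partly in view and looked undisturbed. I did not re-measure their positions or look again at the mug and hammer, but the arm never went near those two below 0.21 m.
- **Disagreements:**
  - The handle first measured about 21°, where the second notch should be 30°. I never explained that or the 137° rest.
  - The peak push was about 10 N, above the 2 to 3 N given for the hump.
  - Fits of the controller's position differed by 2 to 3 mm between pictures.

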